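# Take the empty colour cassette out of the make-up palette

### The arm

A 6-joint arm with a two-finger parallel gripper is mounted at the origin on the work surface. World frame = base frame: x ahead of the robot, y to its left, z up, the work surface at z = 0. Lengths are in m, angles in degrees, forces in N, time in s.
With the tool pointing down it reaches from about 0.35 to 0.875 m from the base axis. Payload 15.5 kg.
Tool frame: the origin (TCP) lies at the centre of the arm's flange, where the gripper is bolted on; the fingertips stand robot.nose_length ahead of it and the grasp point (between the pads) lies 155 mm ahead of it (robot.nose_length is the distance from the TCP to the fingertips, in m); z points along the fingers, y is the line along which they close (so a half turn about z gives the same grasp; the last joint's range is limited). The gripper opens to 85 mm and grips with 20 to 120 N. Pads are 22 mm wide; open, the fingers measure 114 mm over their backs; the gripper's body (76 mm by 85 mm) begins 54 mm behind the grasp point. The pads swing forward as they close: fully open they stand 13 mm farther back than shut.
Start: joints at [-78.925, 28.281, 77.091, -0, 74.628, -5.472], TCP at [0.178, -0.599, 0.405] pointing down, gripper open.
Joint ranges: [-166.48, 166.48], [-47.26, 123.95], [12.59, 153.08], [-70.14, 250.14], [6.76, 159.57], [-176.63, 176.63]. Speed limits (degrees/s): [108.29, 108.29, 147.25, 172.46, 172.46, 172.46].

### API

Orientations are given as [roll, pitch, yaw] about the fixed x, y, z axes, in that order (R = Rz(yaw) Ry(pitch) Rx(roll)).
In Python, from rig import sensors, viewer, job, look_for, robot gives the robot as it stands. The module is installed in compiled form; this text tells all that it offers.
- The arm moves only by the tool play_rows, never from a script. Its argument "rows" is a list of rows, each an object with "linear": the shift along the tool's x, y, z in units of 2 cm (1.0 is 2 cm), a list of three; "turn": the turn about the tool's z in units of 0.15 rad (1.0 is 0.15 rad). In form: [{"linear": [x, y, z], "turn": turn}, ...]. A call has 1 to 12 rows; each row shifts and turns the commanded pose from where the row before left it, along the tool's axes as they then stand; what a row does not reach is not made up. A row lasts 1/10 s, in which the tool goes at most 50 mm and 8.59 degrees, less where a joint would pass 70% of its speed; a pose out of reach is approached as far as the arm can. A call with a number of a shift or a turn outside -1 to 1 is refused whole. A call with a gripper value outside its range is refused whole. "grip" is the gripper's target within -1 to 1 (shut at 1, half-way at 0, fully open at -1), set as the call begins (left out, the last holds). The fingers move at their own pace and stop on an object; "force" is the grip in N (left out, the last holds). Time passes only in rows, so rows that do not move let the fingers close. It gives the time, the measured TCP pose, the force, the opening and the grip force at its end, in the units of the state.
- sensors.get_state(): the state, without advancing time (a new reading comes with each control period).
- viewer.camera(name): name is "side" or "top"; returns a dict with "frame" (400x640x3 uint8, red, green, blue), "vfov" (degrees; the focal length in pixels is half the picture's height over the tangent of half this angle, whatever the lens; pixels are square), "cx", "cy" (the principal point, pixels), "D" ([k1, k2, p1, p2, k3] as OpenCV has them; the pictures are not rectified), "R" (3x3) and "t" (3): a world point X has camera coordinates R X + t. Camera axes: x right, y down, z forward; pixel columns grow to the right and rows downward; lengths in m; the calibration is good to about 2 mm. A picture is of the moment at which its call begins. There is no depth.
- job.finish_job(): hands the job in; it is judged then, once.
Trained networks look in the newest picture that a camera, given by its name, has taken for a name from the list of things; names that differ only in an ending like _2 or _b are one class to them, and where a whole thing is asked for, a point or a joint stands for the part that bears it (a point fixed in the world has none). Each returns a list of dicts, best first, with "p" (0 to 1); they miss things now and then, are a little off and sometimes report something else, mostly with a low value. They report only what shows in the picture. A call takes as long as a camera call.
- look_for(target, camera): "rect" ([left, top, width, height] in pixels, round what is visible of it).
The state is a dict: "t": time; "joint_positions": joint angles; "joint_velocities": joint speeds; "joint_efforts": joint torques, N m; "tool_pos": TCP position; "orientation": TCP orientation; "force": force on the tool from outside, world axes, zero at the start; "ft_torque": the same for the moment, N m; "width": finger opening in m; "grasp_force": force on a finger pad.
Only numpy, scipy, OpenCV 4.12 (cv2) and the standard library are available. Lean on these libraries where they do the work, as an engineer would, in place of code of your own. Each camera call takes 0.05 s, during which the arm holds its last target. There are 200 camera calls.

### The job

The cassette with the bare steel pans is used up. Push the gold strip fully open, lift that cassette straight up and level out from between its neighbours and set it down gently, flat on the floor of the green tray; then push the gold strip fully home again, leaving the full cassettes seated in the palette and everything else on the counter where it is.

Things in the scene. Friction and masses are not known exactly. Their poses are not given: they have to be found in the camera images.
- palette: Grey make-up palette, fixed; origin on the counter under its 6 mm floor. x runs along the cassettes' length towards the gold strip, y along the row. Floor x -63..112, y -112..120 mm. Four black cassettes stand on it at y -72, -24, 24, 72, x 0, axes parallel to it, in any order. Walls 24 mm high at x +-60, end blocks 30 mm high; strip guides 43 mm high at y -109 and 117, x 30..112.
- strip (a joint): Gold strip sliding along palette +x, in m: 0 = home, lying over the last 25 mm of all cassettes and locking them in; 0.036 = fully open, hard stop. Cassettes are free above 0.026. Friction about 2.5 N, no spring, stays where left. At 0 it covers palette x 30..70, y -104..112 mm, z 33..39 mm above the counter; add the joint value to x.
- strip_tab (a point): Top middle of the strip's upright gold push tab, 62 mm above the counter, at palette x = 57 mm + strip value, y = 4 mm. The tab is 10 mm thick along palette x, 60 mm long along y and stands 23 mm above the strip; it is pushed from either side.
- cassette_empty: Empty cassette: black, two bare steel pans. Origin: underside, middle of its 110 mm length (x +-55). Body y -23..23, 24 mm high; a T tongue of full height reaches to y 38 and sits with about 2 mm play in a T socket in the next cassette's -y side, likewise all along the row and at the end blocks: it comes out only straight up, by over 24 mm. About 0.14 kg, varies.
- fin_top (a point): Middle of the top of the empty cassette's white grip fin (all four have one), 46 mm above the cassette's underside, at its x 0, y 3 mm, over the centre of mass. The fin is 36 mm long in the cassette's x, 12 mm thick in y, 22 mm high. 36 mm free between the fins of adjoining cassettes.
- refill_tray: Green shallow tray fixed to the counter, outer 165 (x) x 115 (y) x 22 mm, walls and floor 5 mm (inside 155 x 105 mm). Origin: centre of its underside.
- cassette_rose: Full cassette with pink pans, identical in shape and size to cassette_empty; origin centre of its underside. Stays in the palette.
- cassette_coral: Full cassette with orange pans, identical in shape and size to cassette_empty; origin centre of its underside. Stays in the palette.
- cassette_plum: Full cassette with purple pans, identical in shape and size to cassette_empty; origin centre of its underside. Stays in the palette.
- foundation: Amber glass bottle with black cap, 40 mm across, 90 mm tall, loose, standing between palette and tray. Bystander; origin centre of underside.
- cream_jar: White jar with gold cap, 60 mm across, 50 mm tall, loose bystander; origin centre of underside.
- compact: Red closed powder compact, 76 mm across, 18 mm thick, loose bystander; origin centre of underside.
- mascara: Violet mascara tube standing upright, 22 mm across, 100 mm tall, loose bystander; origin centre of underside.
- glass_bowl: Green glass bowl, 110 mm across, 50 mm tall, loose bystander; origin centre of underside.

How it is judged:
By the outcome, as a careful person would: the job done as asked, in the order asked, and still so for the second after the job is handed in, with the robot touching nothing.
It also fails if it takes over 59 s, if anything falls off the work surface, if the arm or the gripper's body presses on something with over 40 N, if the wrist force passes 120 N, or if a joint passes its speed limit or range.

## Working session

There is one attempt and no reset: what is moved stays moved. The work goes in short steps, Python scripts to look and compute and a tool call to move; the robot and the scene stay as the last step left them, time stands still between calls to the robot, and variables do not carry over. Pictures are saved under pics/ and viewed, at most 10 in all, crops included, and the job is handed in when it is done.

Besides the shell and the picture viewer there is one more tool, called after "Emit:" by a JSON object that holds its "method" and its "body", one argument or row to a line. play_rows: Moves the arm, as the interface text tells. Shifts and turns lie within -1 to 1; 1 stands for 2 cm of shift or 0.15 rad of turn. Its arguments: {"type":"object","properties":{"rows":{"type":"array"},"grip":{"type":"number"},"force":{"type":"number"}},"required":["rows"]}

```bash
mkdir -p pics; cat > h.py <<'E'
import numpy as np, cv2
from rig import sensors, viewer, job, look_for, robot
def K(c):
    f=200/np.tan(np.radians(c['vfov'])/2)
    return np.array([[f,0,c['cx']],[0,f,c['cy']],[0,0,1.]])
def proj(c,X):
    r=cv2.Rodrigues(np.array(c['R'],float))[0]
    return cv2.projectPoints(np.array(X,float).reshape(-1,1,3),r,np.array(c['t'],float),K(c),np.array(c['D'],float))[0].reshape(-1,2)
def back(c,uv,z):
    p=cv2.undistortPoints(np.array(uv,float).reshape(-1,1,2),K(c),np.array(c['D'],float)).reshape(-1,2)
    R=np.array(c['R']);o=-R.T@np.array(c['t'])
    d=np.c_[p,np.ones(len(p))]@R
    return o+d*((z-o[2])/d[:,2])[:,None]
def save(c,n): cv2.imwrite('pics/'+n,c['frame'][:,:,::-1])
E
python3 - <<'E'
from h import *
print(robot.nose_length, sensors.get_state())
for n in('top','side'):
    c=viewer.camera(n);save(c,n+'0.png')
    R=np.array(c['R']);print(n,-R.T@np.array(c['t']),R[2],c['vfov'],c['D'])
    for t in ['palette','strip','strip_tab','cassette_empty','fin_top','refill_tray','cassette_rose','cassette_coral','cassette_plum','foundation','cream_jar','compact','mascara','glass_bowl']:
        print(t,[([round(float(v)) for v in r['rect']],round(float(r['p']),2)) for r in look_for(t,n)[:2]])
E
```

```text
0.1734 {'t': 0.0, 'joint_positions': array([-7.89223190e+01,  2.83149242e+01,  7.71293006e+01, -5.13898496e-05,
        7.46278254e+01, -5.47070236e+00]), 'joint_velocities': array([-0.0192477 ,  0.00321424,  0.05083088,  0.15269121,  0.01277831,
       -0.02135262]), 'joint_efforts': array([ 7.66259182e-03, -8.82145357e+01, -3.83870602e+01,  1.56631932e-04,
        9.80776007e-03, -7.39036591e-05]), 'tool_pos': array([ 0.17799867, -0.59895099,  0.40408685]), 'orientation': array([-1.79928273e+02, -6.81972401e-03,  1.65483927e+01]), 'force': array([-0.4705884 , -0.08295502,  0.78080883]), 'ft_torque': array([-0.02617782, -0.0614271 , -0.00701336]), 'grasp_force': 0.0, 'width': 0.08556595667399725}
top [ 0.31696515 -0.00989207  0.99673456] [ 0.18805935  0.01083877 -0.98209786] 57.61019156757097 [-0.02606839  0.          0.          0.          0.        ]
palette [([211, 150, 85, 64], 0.84)]
strip [([214, 162, 78, 16], 0.65)]
strip_tab [([211, 162, 80, 15], 0.81)]
cassette_empty [([249, 174, 22, 34], 0.97)]
fin_top [([246, 175, 29, 36], 0.76)]
refill_tray [([361, 162, 61, 73], 0.76)]

[... 436 characters left out ...]
6027036 [0.02905247 0.         0.         0.         0.        ]
palette [([237, 212, 75, 72], 0.82)]
strip [([254, 214, 28, 50], 0.91)]
strip_tab [([251, 216, 31, 49], 0.63)]
cassette_empty [([275, 227, 28, 20], 0.8)]
fin_top [([277, 235, 29, 10], 0.78)]
refill_tray [([287, 155, 54, 34], 0.97)]
cassette_rose [([272, 246, 28, 10], 0.56)]
cassette_coral [([263, 254, 36, 16], 0.56), ([276, 235, 29, 7], 0.41)]
cassette_plum [([281, 222, 28, 15], 0.86)]
foundation [([320, 192, 14, 26], 0.46)]
cream_jar [([289, 306, 20, 27], 0.56), ([288, 154, 52, 37], 0.45)]
compact [([242, 298, 26, 26], 0.76)]
mascara [([286, 157, 56, 32], 0.67), ([355, 121, 6, 21], 0.4)]
glass_bowl [([303, 113, 24, 26], 0.89)]
```

```bash
python3 - <<'E'
from h import *
a=cv2.imread('pics/top0.png')[135:265,140:340];cv2.imwrite('pics/t1.png',cv2.resize(a,None,fx=4,fy=4,interpolation=cv2.INTER_CUBIC))
a=cv2.imread('pics/side0.png')[110:310,230:370];cv2.imwrite('pics/s1.png',cv2.resize(a,None,fx=3,fy=3,interpolation=cv2.INTER_CUBIC))
E
```

```text
(no output)
```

View pics/top0.png

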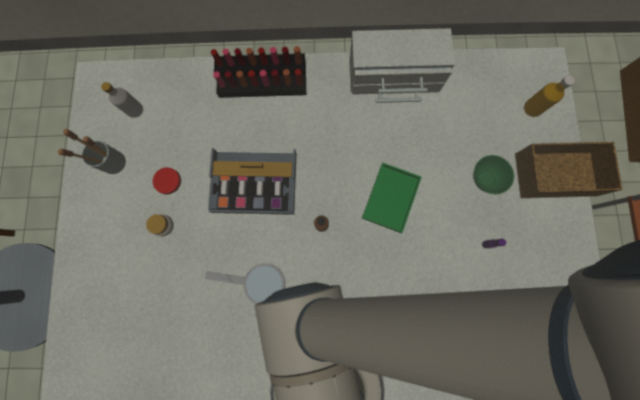

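View pics/t1.png

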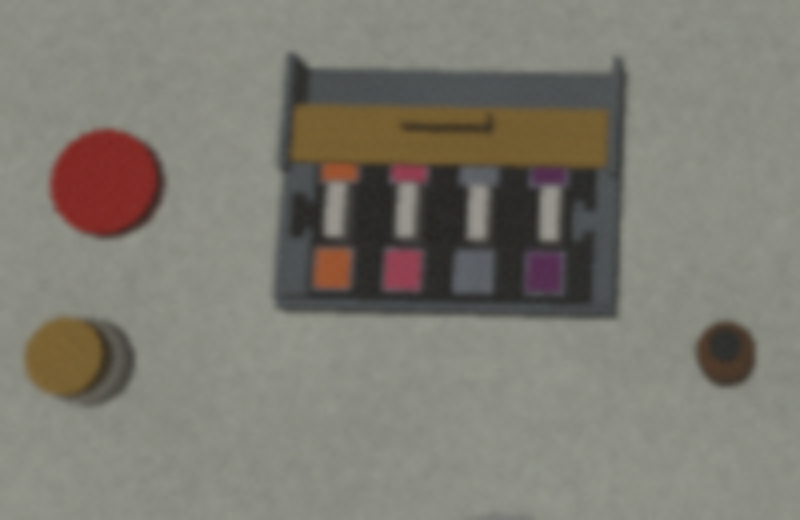

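View pics/s1.png

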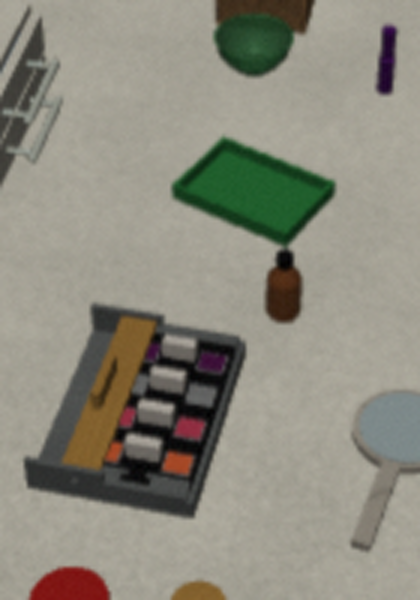

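```bash
cat > fit.py <<'E'
from h import *
from scipy.optimize import least_squares
cs={n:viewer.camera(n) for n in('top','side')}
def T(p,X):
    X=np.array(X,float)/1000; c,s=np.cos(p[2]),np.sin(p[2])
    return X@np.array([[c,s,0],[-s,c,0],[0,0,1]])+[p[0],p[1],0]
fins=[(0,y+3,52) for y in(72,24,-24,-72)]
strip=[(70,112,39),(70,-104,39),(30,112,39),(30,-104,39)]
up=lambda L,f,o:(np.array(L)+.5)/f-.5+o
obs={'top':up([(337,206),(407,207),(479,209),(550,210),(292,103),(608,108),(290,160),(608,167)],4,(140,135)),
'side':up([(144,438),(156,404),(168,371),(180,340),(65,463),(121,317),(98,470),(160,320)],3,(230,110))}
def res(p,cams=('top','side')): return np.concatenate([(proj(cs[n],T(p,fins+strip))-obs[n]).ravel() for n in cams])
if __name__=='__main__':
    print(proj(cs['top'],[[0,0,0],[.178,-.6,.2]]))
    p0=list(back(cs['top'],[[252,188]],.03)[0,:2])
    for cams in(('top',),('side',),('top','side')):
        s=min((least_squares(res,p0+[a],args=(cams,)) for a in(0,1.5,3,-1.5)),key=lambda s:s.cost)
        print(cams,s.x,np.degrees(s.x[2]));print(s.fun.reshape(-1,2).round(1).tolist())
    # tray
    for n in cs:
        im=cs[n]['frame']; hsv=cv2.cvtColor(im,cv2.COLOR_RGB2HSV)
        m=cv2.inRange(hsv,(50,140,30),(80,255,255))
        cc=max(cv2.findContours(m,0,1)[0],key=cv2.contourArea)
        r=cv2.minAreaRect(cc); print(n,r, cv2.approxPolyDP(cv2.convexHull(cc),4,True).reshape(-1,2).tolist())
        if n=='top':
            b=back(cs[n],cv2.boxPoints(r),.022);print(b,b.mean(0),np.linalg.norm(np.diff(b,axis=0),axis=1))
    print(back(cs['top'],[[321.3,223]],.045))
E
python3 fit.py
```

```text
[[326.91927379 391.10076575]
 [609.45729471 323.84382261]]
('top',) [ 0.52864527  0.18755281 -0.04547116] -2.605305314868367
[[-0.3, -0.7], [-0.0, -0.7], [-0.2, -0.8], [0.0, -0.8], [0.8, 1.0], [0.1, 0.9], [0.1, 0.8], [-0.5, 0.4]]
('side',) [ 0.52566701  0.18717596 -0.04356352] -2.4960061033104535
[[-0.8, 0.4], [-0.6, 0.1], [-0.6, 0.1], [-0.7, -0.2], [-0.1, -0.0], [1.3, -0.6], [1.7, -0.0], [-0.1, 0.3]]
('top', 'side') [ 0.52735128  0.1872698  -0.04409404] -2.5264024830529657
[[-0.2, -0.2], [0.1, -0.2], [-0.1, -0.4], [0.1, -0.3], [0.8, 1.5], [0.2, 1.3], [0.2, 1.3], [-0.4, 0.8], [-1.4, 0.3], [-1.2, 0.1], [-1.1, 0.0], [-1.2, -0.3], [-0.6, -0.1], [0.8, -0.7], [1.1, -0.1], [-0.6, 0.3]]
top ((389.0, 220.0), (0.0, 0.0), 0.0) [[389, 220]]
[[ 0.43133198 -0.17838888  0.022     ]
 [ 0.43133198 -0.17838888  0.022     ]
 [ 0.43133198 -0.17838888  0.022     ]
 [ 0.43133198 -0.17838888  0.022     ]] [ 0.43133198 -0.17838888  0.022     ] [0. 0. 0.]
side ((314.0148010253906, 172.96450805664062), (47.69231414794922, 23.76923370361328), 22.61986541748047) [[289, 171], [304, 157], [340, 171], [324, 190]]
[[0.42536186 0.00347158 0.045     ]]
```

```bash
cat > fit2.py <<'E'
from fit import *
def r2(p):
    out=[]
    for n in cs:
        X=np.array(fins+[(a+p[3]*1000,b,c) for a,b,c in strip],float)
        out.append(proj(cs[n],T(p,X))-obs[n]+(0 if n=='top' else p[4:6]))
    return np.concatenate([np.concatenate(out).ravel(),np.array(p[4:6])*.5])
s=least_squares(r2,[.5274,.1873,-.044,0,0,0]);print(s.x.round(4),np.degrees(s.x[2]));print(s.fun[:-2].reshape(-1,2).round(1).tolist())
p=s.x
for n,(o,f,sz) in {'top':((205,145),8,(95,72)),'side':((235,205),8,(85,75))}.items():
    im=cs[n]['frame'][o[1]:o[1]+sz[1],o[0]:o[0]+sz[0],::-1]
    im=cv2.resize(im,None,fx=f,fy=f,interpolation=cv2.INTER_CUBIC)
    im=cv2.convertScaleAbs(im,alpha=1.4)
    def poly(X,col):
        q=((proj(cs[n],T(p,X))-o+.5)*f-.5);cv2.polylines(im,[q.round().astype(int)],True,col,1)
    rect=lambda x0,x1,y0,y1,z:[(x0,y0,z),(x1,y0,z),(x1,y1,z),(x0,y1,z)]
    for y in(72,24,-24,-72):
        poly(rect(-18,18,y-3,y+9,52),(0,0,255)); 
    poly(rect(30+1e3*p[3],70+1e3*p[3],-104,112,39),(255,0,255))
    poly(rect(52+1e3*p[3],62+1e3*p[3],-26,34,62),(0,255,0))
    poly(rect(-63,112,-112,120,0),(255,255,0))
    cv2.imwrite(f'pics/ov_{n}.png',im)
# tray
def tray(c):
    im=c['frame'].astype(int);g=((im[:,:,1]>1.5*im[:,:,0])&(im[:,:,1]>1.5*im[:,:,2])&(im[:,:,1]>40)).astype(np.uint8)
    g[:,455:]=0
    cc=max(cv2.findContours(g,0,1)[0],key=cv2.contourArea);return cc
ct=tray(cs['top']);r=cv2.minAreaRect(ct);print(r)
b=back(cs['top'],cv2.boxPoints(r),.022);print(b,b.mean(0),np.linalg.norm(np.diff(b,axis=0),axis=1))
# silhouette fit both cams: projected box hull mask vs seen mask
c2=tray(cs['side'])
def sil(q,n,c):
    X=[(sx*82.5,sy*57.5,z) for sx in(-1,1) for sy in(-1,1) for z in(0,22)]
    h=cv2.convexHull(proj(cs[n],T(q,X)).astype(np.float32));c=c.reshape(-1,2).astype(np.float32)
    c=cv2.convexHull(c).reshape(-1,2)
    return [cv2.pointPolygonTest(h,(float(a),float(b)),True)-.5 for a,b in c]
for cams in((('top',ct),),(('side',c2),),(('top',ct),('side',c2))):
    s=least_squares(lambda q:np.concatenate([sil(q,n,c) for n,c in cams]),[*b.mean(0)[:2],-.35],diff_step=1e-3)
    print([x[0] for x in cams],s.x.round(4),np.degrees(s.x[2]).round(1),np.sqrt(np.mean(s.fun**2)).round(2))
E
python3 fit2.py
```

```text
[ 0.5265  0.1876 -0.0438  0.0043  0.9148  0.057 ] -2.5072488734653438
[[-0.4, 0.1], [-0.0, 0.1], [-0.2, -0.1], [0.0, -0.0], [0.8, 0.3], [0.1, 0.1], [0.2, 0.1], [-0.4, -0.4], [-0.2, 0.5], [-0.0, 0.2], [0.0, 0.2], [-0.1, -0.1], [-0.8, -0.1], [0.7, -0.7], [0.9, -0.1], [-0.7, 0.2]]
((391.6788024902344, 197.38320922851562), (41.52178192138672, 58.18175506591797), 19.98310661315918)
[[ 0.4396461  -0.10676671  0.022     ]
 [ 0.59054567 -0.16864593  0.022     ]
 [ 0.54725499 -0.27355175  0.022     ]
 [ 0.39875092 -0.20924619  0.022     ]] [ 0.49404942 -0.18955265  0.022     ] [0.1630942  0.11348707 0.16182912]
['top'] [ 0.4961 -0.1913 -0.4126] -23.6 0.6
['side'] [ 0.4953 -0.1915 -0.365 ] -20.9 0.34
['top', 'side'] [ 0.4963 -0.1916 -0.3908] -22.4 0.56
```

View pics/ov_top.png

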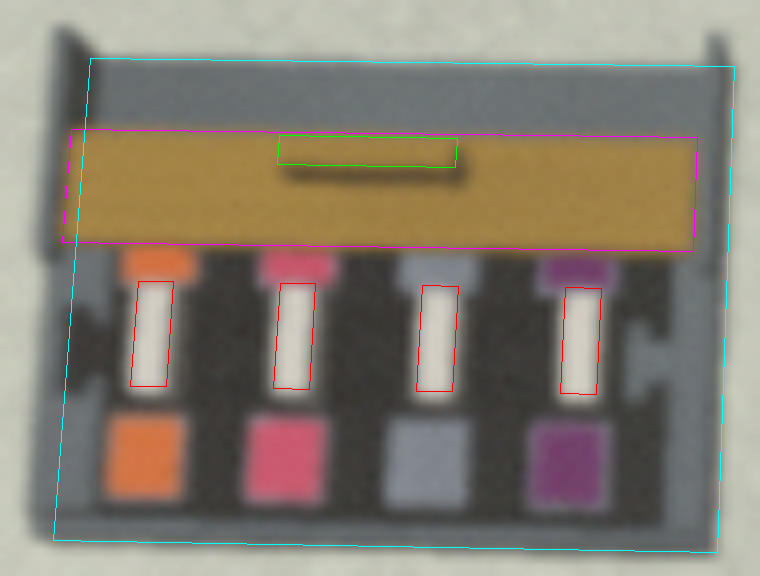

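View pics/ov_side.png

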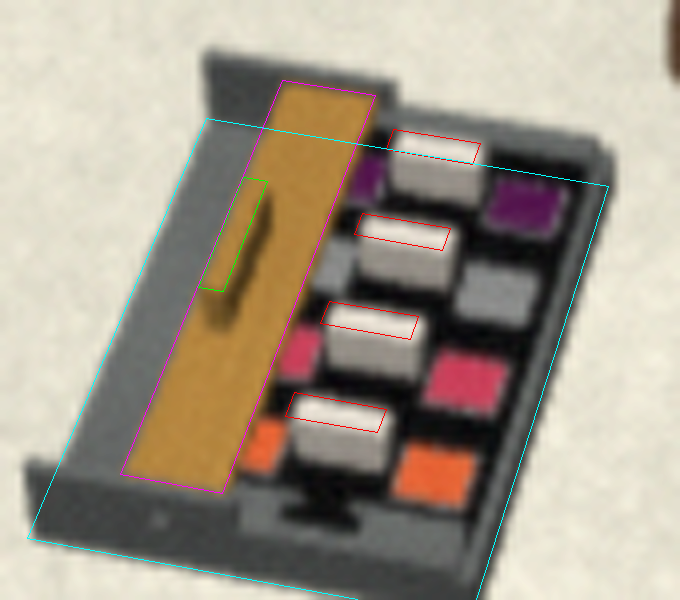

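The overlays show the order from +y to -y is coral, rose, empty, plum, so the empty cassette sits at y = -24. Its fin is at top pixel (259.5, 187). The palette is at about (0.5265, 0.1876) with yaw -2.5°, and the fins lie about 1 mm toward -x. The tray is at about (0.496, -0.191) with yaw -22°. I'll move above the strip tab with the gripper shut.

Emit:
{"method": "play_rows", "body": {
  "rows": [
    {"linear": [0.813, -0.9, 0.14], "turn": 0},
    {"linear": [0.813, -0.9, 0.14], "turn": 0},
    {"linear": [0.813, -0.9, 0.14], "turn": 0},
    {"linear": [0.813, -0.9, 0.14], "turn": 0},
    {"linear": [0.813, -0.9, 0.14], "turn": 0},
    {"linear": [0.813, -0.9, 0.14], "turn": 0},
    {"linear": [0.813, -0.9, 0.14], "turn": 0},
    {"linear": [0.813, -0.9, 0.14], "turn": 0},
    {"linear": [0.813, -0.9, 0.14], "turn": 0},
    {"linear": [0.813, -0.9, 0.14], "turn": 0},
    {"linear": [0.813, -0.9, 0.14], "turn": 0},
    {"linear": [0.813, -0.9, 0.14], "turn": 0}
  ],
  "grip": 1,
  "force": 60
}}

```text
t: 2.9
tool_pos: [0.3038, -0.3356, 0.3711]
orientation: [180.0, -0.0, 16.5]
force: [0.5, -0.6, 0.5]
width: -0.0002
grasp_force: 0.0
```

Emit:
{"method": "play_rows", "body": {
  "rows": [
    {"linear": [0.813, -0.9, 0.14], "turn": 0},
    {"linear": [0.813, -0.9, 0.14], "turn": 0},
    {"linear": [0.813, -0.9, 0.14], "turn": 0},
    {"linear": [0.813, -0.9, 0.14], "turn": 0},
    {"linear": [0.813, -0.9, 0.14], "turn": 0},
    {"linear": [0.813, -0.9, 0.14], "turn": 0},
    {"linear": [0.813, -0.9, 0.14], "turn": 0},
    {"linear": [0.813, -0.9, 0.14], "turn": 0},
    {"linear": [0.813, -0.9, 0.14], "turn": 0},
    {"linear": [0.813, -0.9, 0.14], "turn": 0},
    {"linear": [0.813, -0.9, 0.14], "turn": 0},
    {"linear": [0.813, -0.9, 0.14], "turn": 0}
  ]
}}

```text
t: 4.1
tool_pos: [0.4295, -0.0729, 0.3375]
orientation: [180.0, -0.0, 16.5]
force: [0.3, -0.2, 0.7]
width: 0.0002
grasp_force: 0.0
```

Emit:
{"method": "play_rows", "body": {
  "rows": [
    {"linear": [0.813, -0.9, 0.14], "turn": 0},
    {"linear": [0.813, -0.9, 0.14], "turn": 0},
    {"linear": [0.813, -0.9, 0.14], "turn": 0},
    {"linear": [0.813, -0.9, 0.14], "turn": 0},
    {"linear": [0.813, -0.9, 0.14], "turn": 0},
    {"linear": [0.813, -0.9, 0.14], "turn": 0},
    {"linear": [0.813, -0.9, 0.14], "turn": 0},
    {"linear": [0.813, -0.9, 0.14], "turn": 0},
    {"linear": [0.813, -0.9, 0.14], "turn": 0.55},
    {"linear": [0, 0, 0], "turn": 0.55},
    {"linear": [0, 0, 0], "turn": 0.55},
    {"linear": [0, 0, 0], "turn": 0.55}
  ]
}}

```text
t: 5.3
tool_pos: [0.5233, 0.1234, 0.3123]
orientation: [180.0, -0.0, -2.5]
force: [0.2, 0.2, -0.1]
width: -0.0004
grasp_force: 0.0
```

Emit:
{"method": "play_rows", "body": {
  "rows": [
    {"linear": [0.355, -0.84, 0.4], "turn": 0},
    {"linear": [0.355, -0.84, 0.4], "turn": 0},
    {"linear": [0.355, -0.84, 0.4], "turn": 0},
    {"linear": [0.355, -0.84, 0.4], "turn": 0},
    {"linear": [0, 0, 0.6], "turn": 0},
    {"linear": [0, 0, 0.6], "turn": 0},
    {"linear": [0, 0, 0.6], "turn": 0},
    {"linear": [0, 0, 0.2], "turn": 0},
    {"linear": [0, 0, 0], "turn": 0}
  ]
}}

```text
t: 6.2
tool_pos: [0.5541, 0.1886, 0.2395]
orientation: [180.0, 0.1, -2.4]
force: [1.0, 1.3, 0.3]
width: -0.0002
grasp_force: 0.0
```

```bash
python3 - <<'E'
from h import *
print(sensors.get_state()['tool_pos'])
c=viewer.camera('side'); tp=sensors.get_state()['tool_pos'];o=(220,150);f=6
im=cv2.resize(c['frame'][150:280,220:340,::-1],None,fx=4.6,fy=4.6,interpolation=cv2.INTER_CUBIC)
for q in proj(c,[[tp[0],tp[1],tp[2]-.1734]]):
    cv2.circle(im,tuple(((q-o+.5)*4.6).astype(int)),3,(0,0,255),1)
cv2.imwrite('pics/s2.png',cv2.convertScaleAbs(im,alpha=1.4))
E
```

```text
[0.55406315 0.18864552 0.23952862]
```

View pics/s2.png

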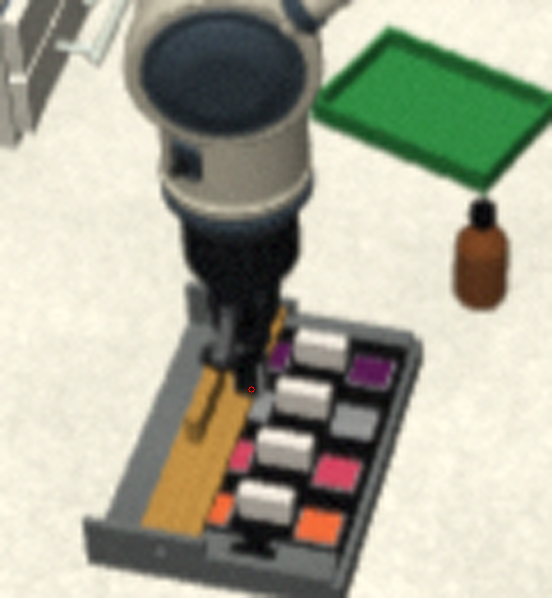

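Emit:
{"method": "play_rows", "body": {
  "rows": [
    {"linear": [0, 0, 0.35], "turn": 0},
    {"linear": [0, 0, 0.35], "turn": 0},
    {"linear": [0, 0, 0.25], "turn": 0},
    {"linear": [0.4, 0, 0], "turn": 0},
    {"linear": [0.3, 0, 0], "turn": 0},
    {"linear": [0.25, 0, 0], "turn": 0},
    {"linear": [0.25, 0, 0], "turn": 0},
    {"linear": [0.2, 0, 0], "turn": 0}
  ]
}}

```text
t: 7.05
tool_pos: [0.5827, 0.1879, 0.2214]
orientation: [-180.0, 0.0, -2.4]
force: [-2.6, 0.1, 0.7]
width: -0.0002
grasp_force: 1.3
```

Emit:
{"method": "play_rows", "body": {
  "rows": [
    {"linear": [0.2, 0, 0], "turn": 0},
    {"linear": [0.2, 0, 0], "turn": 0},
    {"linear": [0.15, 0, 0], "turn": 0},
    {"linear": [0.1, 0, 0], "turn": 0},
    {"linear": [0.1, 0, 0], "turn": 0}
  ]
}}

```text
t: 7.55
tool_pos: [0.5974, 0.1873, 0.2213]
orientation: [180.0, 0.0, -2.4]
force: [-2.3, -0.7, 2.0]
width: -0.0002
grasp_force: 1.3
```

Emit:
{"method": "play_rows", "body": {
  "rows": [
    {"linear": [0.1, 0, 0], "turn": 0},
    {"linear": [0.1, 0, 0], "turn": 0},
    {"linear": [0.05, 0, 0], "turn": 0}
  ]
}}

```text
t: 7.85
tool_pos: [0.6015, 0.1871, 0.2211]
orientation: [180.0, 0.2, -2.4]
force: [-13.4, 0.9, 8.5]
width: -0.0001
grasp_force: 6.8
```

Emit:
{"method": "play_rows", "body": {
  "rows": [
    {"linear": [-0.3, 0, 0], "turn": 0},
    {"linear": [0, 0, -0.5], "turn": 0},
    {"linear": [0, 0, -0.7], "turn": 0},
    {"linear": [0, 0, -0.7], "turn": 0}
  ]
}}

```text
t: 8.25
tool_pos: [0.5967, 0.1874, 0.261]
orientation: [-180.0, -0.1, -2.4]
force: [0.0, 0.3, 0.9]
width: 0.0003
grasp_force: 0.0
```

Emit:
{"method": "play_rows", "body": {
  "rows": [
    {"linear": [-0.71, 0.24, 0], "turn": 0},
    {"linear": [-0.71, 0.24, 0], "turn": 0},
    {"linear": [-0.71, 0.24, 0], "turn": 0},
    {"linear": [-0.71, 0.24, 0], "turn": 0},
    {"linear": [-0.71, 0.23, 0], "turn": 0},
    {"linear": [0, 0, 0.3], "turn": 0},
    {"linear": [0, 0, 0], "turn": 0}
  ],
  "grip": 0.1
}}

```text
t: 8.95
tool_pos: [0.5249, 0.1666, 0.2536]
orientation: [-180.0, -0.1, -2.4]
force: [1.3, -0.2, 0.6]
width: 0.0388
grasp_force: 0.0
```

```bash
python3 - <<'E'
from h import *
s=sensors.get_state();print(s['tool_pos'],s['orientation'],s['width'])
c=viewer.camera('side'); tp=s['tool_pos'];o=(220,150);f=4.6
im=cv2.resize(c['frame'][150:280,220:340,::-1],None,fx=4.6,fy=4.6,interpolation=cv2.INTER_CUBIC)
w=s['width']/2
for q in proj(c,[[tp[0],tp[1],tp[2]-.1734],[tp[0]-.0436*w,tp[1]+w,tp[2]-.1684],[tp[0]+.0436*w,tp[1]-w,tp[2]-.1684],[.5236,.1666,.052]]):
    cv2.circle(im,tuple(((q-o+.5)*4.6).astype(int)),3,(0,0,255),1)
cv2.imwrite('pics/s3.png',cv2.convertScaleAbs(im,alpha=1.5))
E
```

```text
[0.52492627 0.16656713 0.25361475] [-1.79985146e+02 -5.84260835e-02 -2.36645693e+00] 0.03881470882991361
```

View pics/s3.png

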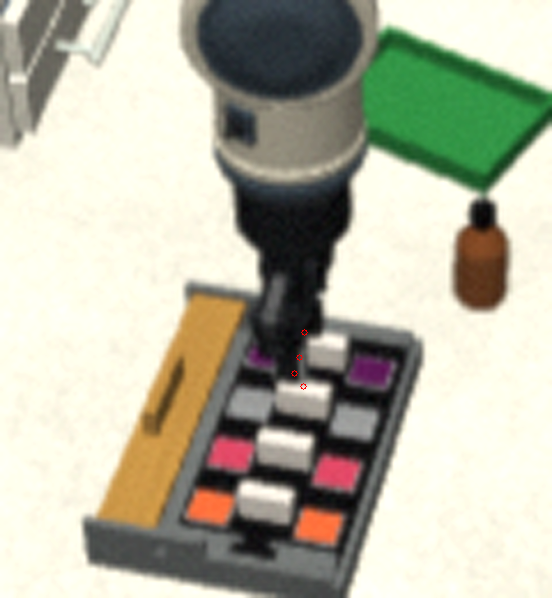

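The picture shows the strip fully open at (170, 400) and the fingers straddling the empty fin at (303, 388). They sit a couple of mm toward +x, so I'll correct that and lower.

Emit:
{"method": "play_rows", "body": {
  "rows": [
    {"linear": [-0.1, 0, 0.4], "turn": 0},
    {"linear": [0, 0, 0.5], "turn": 0},
    {"linear": [0, 0, 0.4], "turn": 0},
    {"linear": [0, 0, 0.3], "turn": 0},
    {"linear": [0, 0, 0.3], "turn": 0},
    {"linear": [0, 0, 0.25], "turn": 0},
    {"linear": [0, 0, 0], "turn": 0}
  ]
}}

```text
t: 9.7
tool_pos: [0.5222, 0.1665, 0.2096]
orientation: [180.0, 0.1, -2.4]
force: [-0.2, 0.3, -0.1]
width: 0.0385
grasp_force: 0.0
```

Emit:
{"method": "play_rows", "body": {
  "rows": [
    {"linear": [0, 0, 0], "turn": 0},
    {"linear": [0, 0, 0], "turn": 0},
    {"linear": [0, 0, 0], "turn": 0},
    {"linear": [0, 0, 0], "turn": 0},
    {"linear": [0, 0, 0], "turn": 0},
    {"linear": [0, 0, 0], "turn": 0}
  ],
  "grip": 1,
  "force": 40
}}

```text
t: 10.3
tool_pos: [0.5225, 0.1666, 0.2105]
orientation: [-180.0, -0.0, -2.4]
force: [-1.0, 2.2, 3.6]
width: 0.0109
grasp_force: 43.7
```

Emit:
{"method": "play_rows", "body": {
  "rows": [
    {"linear": [0, 0, -0.1], "turn": 0},
    {"linear": [0, 0, -0.1], "turn": 0},
    {"linear": [0, 0, -0.15], "turn": 0},
    {"linear": [0, 0, -0.15], "turn": 0}
  ]
}}

```text
t: 10.7
tool_pos: [0.5223, 0.1665, 0.2205]
orientation: [180.0, 0.0, -2.4]
force: [-0.6, 0.3, -2.1]
width: 0.0108
grasp_force: 42.9
```

Emit:
{"method": "play_rows", "body": {
  "rows": [
    {"linear": [0, 0, -0.2], "turn": 0},
    {"linear": [0, 0, -0.2], "turn": 0},
    {"linear": [0, 0, -0.2], "turn": 0},
    {"linear": [0, 0, -0.2], "turn": 0},
    {"linear": [0, 0, -0.2], "turn": 0},
    {"linear": [0, 0, -0.2], "turn": 0},
    {"linear": [0, 0, -0.2], "turn": 0}
  ]
}}

```text
t: 11.4
tool_pos: [0.5224, 0.1666, 0.2486]
orientation: [-180.0, -0.0, -2.4]
force: [0.4, 0.1, -1.3]
width: 0.011
grasp_force: 42.9
```

Emit:
{"method": "play_rows", "body": {
  "rows": [
    {"linear": [0, 0, -0.4], "turn": 0},
    {"linear": [0, 0, -0.6], "turn": 0},
    {"linear": [0, 0, -0.7], "turn": 0},
    {"linear": [0, 0, -0.7], "turn": 0},
    {"linear": [0, 0, -0.7], "turn": 0},
    {"linear": [0, 0, -0.5], "turn": 0},
    {"linear": [0, 0, -0.2], "turn": 0},
    {"linear": [0, 0.15, 0], "turn": 0},
    {"linear": [0, 0.35, 0], "turn": 0},
    {"linear": [0, 0.6, 0], "turn": 0},
    {"linear": [0, 0.75, 0], "turn": 0},
    {"linear": [0, 0.8, 0], "turn": 0}
  ]
}}

```text
t: 12.6
tool_pos: [0.52, 0.1121, 0.324]
orientation: [180.0, 0.0, -2.4]
force: [0.2, -1.1, -1.9]
width: 0.011
grasp_force: 42.9
```

Emit:
{"method": "play_rows", "body": {
  "rows": [
    {"linear": [-0.05, 0.9, 0], "turn": 0},
    {"linear": [-0.05, 0.9, 0], "turn": 0},
    {"linear": [-0.05, 0.9, 0], "turn": 0},
    {"linear": [-0.05, 0.9, 0], "turn": 0},
    {"linear": [-0.05, 0.9, 0], "turn": 0},
    {"linear": [-0.05, 0.9, 0], "turn": 0},
    {"linear": [-0.05, 0.9, 0], "turn": 0},
    {"linear": [-0.05, 0.9, 0], "turn": 0},
    {"linear": [-0.05, 0.9, 0], "turn": 0},
    {"linear": [-0.05, 0.9, 0], "turn": 0},
    {"linear": [-0.05, 0.9, 0], "turn": 0},
    {"linear": [-0.05, 0.9, 0], "turn": 0}
  ]
}}

```text
t: 13.8
tool_pos: [0.4986, -0.1035, 0.3242]
orientation: [180.0, 0.0, -2.4]
force: [0.2, -0.4, -2.8]
width: 0.0108
grasp_force: 42.9
```

Emit:
{"method": "play_rows", "body": {
  "rows": [
    {"linear": [-0.04, 0.9, 0], "turn": 0},
    {"linear": [0, 0.8, 0], "turn": 0},
    {"linear": [0, 0.6, 0], "turn": 0},
    {"linear": [0, 0.4, 0], "turn": 0.1},
    {"linear": [0, 0.2, 0], "turn": 0.3},
    {"linear": [0, 0, 0], "turn": 0.4},
    {"linear": [0, 0, 0], "turn": 0.4},
    {"linear": [0, 0, 0], "turn": 0.4},
    {"linear": [0, 0, 0], "turn": 0.4},
    {"linear": [0, 0, 0], "turn": 0.23},
    {"linear": [0, 0, 0], "turn": 0.1},
    {"linear": [0, 0, 0], "turn": 0}
  ]
}}

```text
t: 15.0
tool_pos: [0.496, -0.1596, 0.3242]
orientation: [-180.0, 0.0, -22.4]
force: [-0.4, 1.4, -1.1]
width: 0.0109
grasp_force: 42.9
```

Emit:
{"method": "play_rows", "body": {
  "rows": [
    {"linear": [0.15, 0.35, 0], "turn": 0},
    {"linear": [0.2, 0.55, 0.2], "turn": 0},
    {"linear": [0.2, 0.5, 0.4], "turn": 0},
    {"linear": [0.06, 0.3, 0.6], "turn": 0},
    {"linear": [0, 0, 0.7], "turn": 0},
    {"linear": [0, 0, 0.7], "turn": 0},
    {"linear": [0, 0, 0.6], "turn": 0},
    {"linear": [0, 0, 0.4], "turn": 0},
    {"linear": [0, 0, 0.3], "turn": 0},
    {"linear": [0, 0, 0.1], "turn": 0},
    {"linear": [0, 0, 0], "turn": 0}
  ]
}}

```text
t: 16.1
tool_pos: [0.4944, -0.1957, 0.2442]
orientation: [-180.0, 0.0, -22.4]
force: [-0.0, -0.7, -1.7]
width: 0.0107
grasp_force: 42.9
```

```bash
python3 - <<'E'
from h import *
s=sensors.get_state();print(s['tool_pos'],s['orientation'],s['force'])
a=viewer.camera('side')['frame'][100:290,220:370,::-1]
im=cv2.convertScaleAbs(cv2.resize(a,None,fx=3.1,fy=3.1,interpolation=cv2.INTER_CUBIC),alpha=1.4)
cv2.imwrite('pics/s4.png',im)
E
```

```text
[ 0.49442835 -0.19571668  0.24422958] [-1.79998825e+02  3.75770001e-03 -2.23821466e+01] [-0.02877357 -0.65796487 -1.72470298]
```

View pics/s4.png

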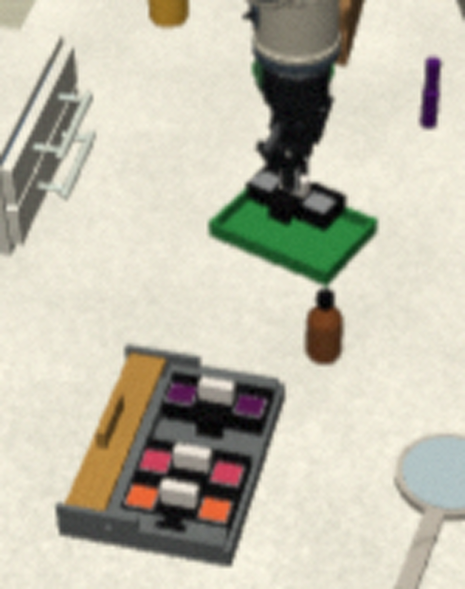

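The cassette hangs level and aligned over the tray at (297, 200). The three full cassettes are seated, and the bottle at (323, 330) hasn't been touched. Lowering gently.

Emit:
{"method": "play_rows", "body": {
  "rows": [
    {"linear": [0, 0, 0.3], "turn": 0},
    {"linear": [0, 0, 0.4], "turn": 0},
    {"linear": [0, 0, 0.35], "turn": 0},
    {"linear": [0, 0, 0.25], "turn": 0},
    {"linear": [0, 0, 0.15], "turn": 0},
    {"linear": [0, 0, 0.08], "turn": 0},
    {"linear": [0, 0, 0.05], "turn": 0},
    {"linear": [0, 0, 0.05], "turn": 0},
    {"linear": [0, 0, 0], "turn": 0}
  ]
}}

```text
t: 17.05
tool_pos: [0.4944, -0.1957, 0.2117]
orientation: [-180.0, -0.0, -22.4]
force: [0.5, -0.1, -2.4]
width: 0.0112
grasp_force: 42.9
```

Emit:
{"method": "play_rows", "body": {
  "rows": [
    {"linear": [0, 0, 0.04], "turn": 0},
    {"linear": [0, 0, 0.03], "turn": 0},
    {"linear": [0, 0, 0], "turn": 0}
  ]
}}

```text
t: 17.35
tool_pos: [0.4944, -0.1957, 0.2103]
orientation: [-180.0, 0.0, -22.4]
force: [-0.2, -0.4, -1.7]
width: 0.0109
grasp_force: 42.9
```

Emit:
{"method": "play_rows", "body": {
  "rows": [
    {"linear": [0, 0, 0.03], "turn": 0},
    {"linear": [0, 0, 0.03], "turn": 0},
    {"linear": [0, 0, 0], "turn": 0}
  ]
}}

```text
t: 17.65
tool_pos: [0.4944, -0.1956, 0.2095]
orientation: [-180.0, -0.0, -22.4]
force: [-1.4, 2.7, 8.7]
width: 0.0109
grasp_force: 44.1
```

Emit:
{"method": "play_rows", "body": {
  "rows": [
    {"linear": [0, 0, -0.02], "turn": 0},
    {"linear": [0, 0, 0], "turn": 0}
  ]
}}

```text
t: 17.85
tool_pos: [0.4944, -0.1957, 0.2095]
orientation: [-180.0, -0.0, -22.4]
force: [-0.2, 1.9, 3.1]
width: 0.0106
grasp_force: 43.4
```

Emit:
{"method": "play_rows", "body": {
  "rows": [
    {"linear": [0, 0, 0], "turn": 0},
    {"linear": [0, 0, 0], "turn": 0},
    {"linear": [0, 0, 0], "turn": 0},
    {"linear": [0, 0, 0], "turn": 0},
    {"linear": [0, 0, -0.3], "turn": 0},
    {"linear": [0, 0, -0.6], "turn": 0},
    {"linear": [0, 0, -0.9], "turn": 0},
    {"linear": [0, 0, -0.9], "turn": 0},
    {"linear": [0, 0, -0.9], "turn": 0},
    {"linear": [0, 0, -0.9], "turn": 0},
    {"linear": [0, 0, -0.3], "turn": 0}
  ],
  "grip": 0.1
}}

```text
t: 18.95
tool_pos: [0.4947, -0.1958, 0.3079]
orientation: [180.0, -0.2, -22.4]
force: [0.4, 0.2, -0.8]
width: 0.0387
grasp_force: 0.0
```

Emit:
{"method": "play_rows", "body": {
  "rows": [
    {"linear": [0, 0, 0], "turn": -0.4},
    {"linear": [0, 0, 0], "turn": -0.6},
    {"linear": [0, 0, 0], "turn": -0.6},
    {"linear": [0, 0, 0], "turn": -0.5},
    {"linear": [0, 0, 0], "turn": -0.23},
    {"linear": [0, 0, 0], "turn": 0},
    {"linear": [0.3, -0.8, 0], "turn": 0},
    {"linear": [0.3, -0.85, 0], "turn": 0},
    {"linear": [0.3, -0.85, 0], "turn": 0},
    {"linear": [0.3, -0.85, 0], "turn": 0},
    {"linear": [0.3, -0.85, 0], "turn": 0},
    {"linear": [0.3, -0.85, 0], "turn": 0}
  ],
  "grip": 1
}}

```text
t: 20.15
tool_pos: [0.5347, -0.0956, 0.3055]
orientation: [-180.0, 0.0, -2.4]
force: [0.4, -0.0, -0.0]
width: 0.0
grasp_force: 0.0
```

Emit:
{"method": "play_rows", "body": {
  "rows": [
    {"linear": [0.3, -0.85, 0], "turn": 0},
    {"linear": [0.3, -0.85, 0], "turn": 0},
    {"linear": [0.3, -0.85, 0], "turn": 0},
    {"linear": [0.3, -0.85, 0], "turn": 0},
    {"linear": [0.3, -0.85, 0], "turn": 0},
    {"linear": [0.3, -0.85, 0], "turn": 0},
    {"linear": [0.3, -0.85, 0], "turn": 0},
    {"linear": [0.3, -0.85, 0], "turn": 0},
    {"linear": [0.3, -0.85, 0], "turn": 0},
    {"linear": [0.3, -0.85, 0], "turn": 0},
    {"linear": [0.3, -0.85, 0], "turn": 0},
    {"linear": [0.3, -0.85, 0], "turn": 0}
  ]
}}

```text
t: 21.35
tool_pos: [0.6154, 0.106, 0.3055]
orientation: [-180.0, -0.0, -2.4]
force: [-0.1, 0.3, -0.4]
width: -0.0001
grasp_force: 0.0
```

Emit:
{"method": "play_rows", "body": {
  "rows": [
    {"linear": [0.3, -0.8, 0], "turn": 0},
    {"linear": [0.3, -0.8, 0], "turn": 0},
    {"linear": [0.3, -0.8, 0], "turn": 0},
    {"linear": [0.3, -0.8, 0], "turn": 0},
    {"linear": [0.31, -0.8, 0], "turn": 0},
    {"linear": [0, 0, 0.6], "turn": 0},
    {"linear": [0, 0, 0.8], "turn": 0},
    {"linear": [0, 0, 0.7], "turn": 0},
    {"linear": [0, 0, 0], "turn": 0}
  ]
}}

```text
t: 22.25
tool_pos: [0.6476, 0.1829, 0.261]
orientation: [179.9, 0.2, -2.4]
force: [-0.4, 0.5, 0.2]
width: -0.0
grasp_force: 0.0
```

```bash
python3 - <<'E'
from h import *
s=sensors.get_state();print(s['tool_pos'],s['orientation'],s['force'])
a=viewer.camera('side')['frame'][100:290,220:370,::-1]
im=cv2.convertScaleAbs(cv2.resize(a,None,fx=3.1,fy=3.1,interpolation=cv2.INTER_CUBIC),alpha=1.4)
cv2.imwrite('pics/s5.png',im)
E
```

```text
[0.64759725 0.18291108 0.2609823 ] [179.94543711   0.21964042  -2.37952087] [-0.4303727   0.52986343  0.16867121]
```

View pics/s5.png

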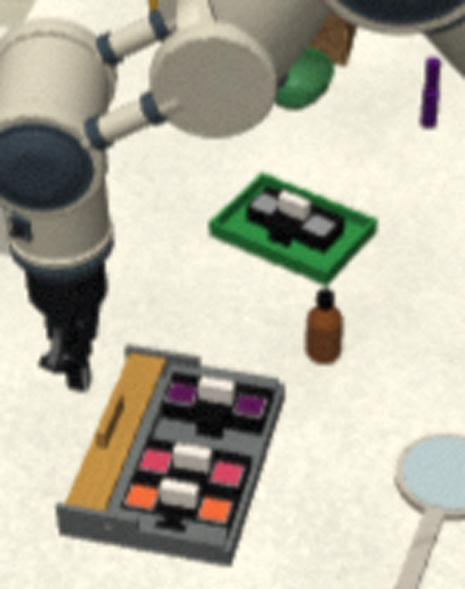

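The cassette lies flat in the tray at (297, 220), and the fingers are behind the tab. Lower and push home.

Emit:
{"method": "play_rows", "body": {
  "rows": [
    {"linear": [0, 0, 0.6], "turn": 0},
    {"linear": [0, 0, 0.8], "turn": 0},
    {"linear": [0, 0, 0.6], "turn": 0},
    {"linear": [-0.4, 0, 0], "turn": 0},
    {"linear": [-0.25, 0, 0], "turn": 0},
    {"linear": [-0.25, 0, 0], "turn": 0},
    {"linear": [-0.25, 0, 0], "turn": 0},
    {"linear": [-0.25, 0, 0], "turn": 0},
    {"linear": [-0.25, 0, 0], "turn": 0},
    {"linear": [-0.2, 0, 0], "turn": 0}
  ]
}}

```text
t: 23.3
tool_pos: [0.6111, 0.1849, 0.2239]
orientation: [-180.0, -0.0, -2.4]
force: [2.5, 0.5, 2.0]
width: 0.0
grasp_force: 1.3
```

Emit:
{"method": "play_rows", "body": {
  "rows": [
    {"linear": [-0.2, 0, 0], "turn": 0},
    {"linear": [-0.15, 0, 0], "turn": 0},
    {"linear": [-0.1, 0, 0], "turn": 0},
    {"linear": [-0.1, 0, 0], "turn": 0},
    {"linear": [0, 0, 0], "turn": 0}
  ]
}}

```text
t: 23.8
tool_pos: [0.6001, 0.1853, 0.2234]
orientation: [180.0, 0.0, -2.4]
force: [0.3, -0.5, -0.2]
width: -0.0001
grasp_force: 0.4
```

Emit:
{"method": "play_rows", "body": {
  "rows": [
    {"linear": [-0.08, 0, 0], "turn": 0},
    {"linear": [-0.07, 0, 0], "turn": 0}
  ]
}}

```text
t: 24.0
tool_pos: [0.5973, 0.1853, 0.2234]
orientation: [180.0, -0.0, -2.4]
force: [1.8, 0.6, 0.8]
width: -0.0001
grasp_force: 1.3
```

Emit:
{"method": "play_rows", "body": {
  "rows": [
    {"linear": [-0.07, 0, 0], "turn": 0},
    {"linear": [-0.07, 0, 0], "turn": 0}
  ]
}}

```text
t: 24.2
tool_pos: [0.5959, 0.1854, 0.2237]
orientation: [-180.0, -0.2, -2.4]
force: [18.0, -2.5, -11.9]
width: 0.0002
grasp_force: 9.1
```

Emit:
{"method": "play_rows", "body": {
  "rows": [
    {"linear": [0.3, 0, 0], "turn": 0},
    {"linear": [0.5, 0, 0], "turn": 0},
    {"linear": [0.2, 0, -0.3], "turn": 0},
    {"linear": [0, 0, -0.8], "turn": 0},
    {"linear": [0, 0, -0.9], "turn": 0},
    {"linear": [0, 0, -0.9], "turn": 0},
    {"linear": [0, 0, -0.9], "turn": 0},
    {"linear": [0, 0, -0.9], "turn": 0},
    {"linear": [0, 0, -0.5], "turn": 0},
    {"linear": [0, 0, 0], "turn": 0}
  ]
}}

```text
t: 25.2
tool_pos: [0.6149, 0.1847, 0.3289]
orientation: [-180.0, -0.1, -2.4]
force: [0.9, -0.2, -0.2]
width: 0.0002
grasp_force: 0.0
```

```bash
python3 - <<'E'
from h import *
s=sensors.get_state();print(s['t'],s['tool_pos'],s['force'])
a=viewer.camera('side')['frame'][100:345,220:370,::-1]
b=cv2.imread('pics/side0.png')[100:345,220:370]
im=cv2.convertScaleAbs(cv2.resize(np.hstack([b,a]),None,fx=2.4,fy=2.4,interpolation=cv2.INTER_CUBIC),alpha=1.4)
cv2.imwrite('pics/s6.png',im)
E
```

```text
25.2 [0.61492155 0.18471083 0.32888143] [ 0.90730894 -0.24035049 -0.23170117]
```

View pics/s6.png

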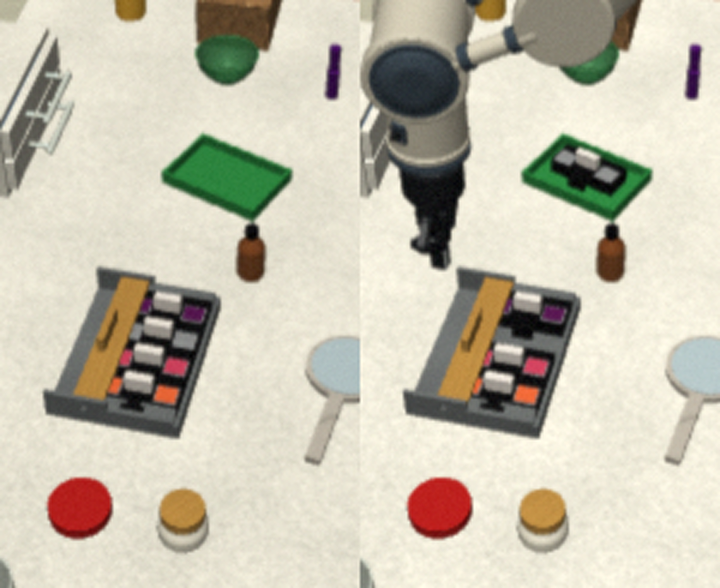

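Compared with the start picture, the strip is home (tab at about (471, 330)), slightly further in than at the start. The three full cassettes are seated, the empty one lies flat in the tray at (585, 170), and the other things in the side view have not moved.

```bash
python3 -c "
from rig import job; print(job.finish_job())"
```

```text
the job is handed in; nothing more can be done
None
```

The job is handed in: the empty cassette lies flat in the green tray, the gold strip was opened and pushed home again to its stops, the three full cassettes are still seated, and nothing else in the last side-camera picture had moved; it took about 25 s of the 59 s.

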